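Hold the beech stick against the fence for sawing

ROBOT

A 6-joint arm with a two-finger parallel gripper is mounted at the origin on the work surface. World frame = base frame: x ahead of the robot, y to its left, z up, the work surface at z = 0. Lengths are in mm, angles in degrees, forces in N, time in s.
With the tool pointing down it reaches from about 350 to 850 mm from the base axis. Payload 8.1 kg.
Tool frame: the origin (TCP) lies midway between the tips of the shut fingers; the grasp point (between the pads) lies 19 mm behind it; x points along the fingers, y is the direction in which the jaws open and shut, and the axes are right-handed (so a half turn about x gives the same grasp; the last joint's range is limited). The gripper opens to 85 mm and grips with 20 to 120 N. Pads are 22 mm wide; open, the fingers measure 114 mm over their backs; the gripper's body (76 mm by 85 mm) begins 54 mm behind the grasp point. The pads swing forward as they close: fully open they stand 13 mm farther back than shut.
Start: joints at [64.492, 7.471, 85.268, -0, 87.261, -4.893], TCP at [211.231, 561.593, 231.292] pointing down, gripper open.
Joint ranges: [-169.43, 169.43], [-51.17, 129.36], [1.28, 143.12], [-76.62, 256.62], [0, 156.53], [-152.29, 152.29]. Speed limits (degrees/s): [136.94, 136.94, 159.86, 180, 180, 180].

INTERFACE

Orientations are given as [roll, pitch, yaw] about the fixed x, y, z axes, in that order (R = Rz(yaw) Ry(pitch) Rx(roll)).
In Python, from bench import r gives the robot as it stands.
- The arm moves only by the tool move_arm, never from a script. Its argument "deltas" is a list of rows, each a list of 2 entries, a list of its own where there are three numbers: the shift along the tool's x, y, z in mm, then the turn about the tool's x in degrees. A call has 1 to 12 rows; each row is the pose to reach, as a shift and turn from the pose measured when the call began, along the tool's axes at that moment; what a row does not reach only later rows make up. A row lasts 1/8 s, in which the tool goes at most 62.5 mm and 10.7 degrees, less where a joint would pass 70% of its speed; a pose out of reach is approached as far as the arm can. A call with a gripper value outside its range is refused whole. "jaw" is the opening, from -1 (shut) to 1 (fully open), set as the call begins (left out, the last holds). The fingers move at their own pace and stop on an object; "squeeze" is the grip in N (left out, the last holds). Time passes only in rows, so rows that repeat a pose let the fingers close. It gives the time, the measured TCP pose, the force and the opening at its end, in the units of the state.
- r.sense(): the state, without advancing time (a new reading comes with each control period).
- r.snapshot(name): name is "scene" or "top" or "wrist"; returns (picture, depth): 384x512x3 uint8, red, green, blue; 384x512 float32, mm along the optical axis (not along the pixel's ray), 0 where there is no reading.
- r.get_calibration(name): a dict with "fovy" (degrees; the focal length in pixels is half the picture's height over the tangent of half this angle, whatever the lens; pixels are square), "cx", "cy" (the principal point, pixels), "position" and "attitude" of the camera in the world; the wrist camera has in their place "tool_from_camera" (4x4, takes a point from camera to tool coordinates, whose origin is the TCP and whose axes are the tool frame's). Camera axes: x right, y down, z forward; pixel columns grow to the right and rows downward; lengths in mm; the calibration is good to about 2 mm. A picture is of the moment at which its call begins: read the wrist's pose just before it. get_calibration takes no time and is no camera call.
- r.hand_in(): hands the job in, once; it reports no verdict.
The state is a dict: "time": time; "joint_pos": joint angles; "qd": joint speeds; "joint_efforts": joint torques, N m; "tool_pos": TCP position; "tcp_rot": TCP orientation; "ft_force": force on the tool from outside, world axes, zero at the start; "wrist_torque": the same for the moment, N m; "finger_gap": finger opening in mm.
Only numpy, scipy, OpenCV 4.12 (cv2) and the standard library are available. Lean on these libraries where they do the work, as an engineer would, in place of code of your own. Each camera call takes 0.05 s, during which the arm holds its last target. There are 200 camera calls.

TASK

A colleague is about to saw a new therapy block off the square beech stick: lay the stick flat on the plywood sawing board, one end butted up to the length stop and one side flat along the fence, and hold it there with one steady, firm diagonal push that presses it down on the board and back against the fence at once. Push on the stick alone, on the long part well clear of the saw slot and without touching the board, fence or stop while you hold; do not shift the stop, and leave the other things on the table where they are. Finish while still holding: your program ends with the push on, nothing is let go.

Things in the scene. Friction and masses are not known exactly. Their poses are not given: they have to be found in the camera images.
- stick_center (a point): centre of the square beech stick, 220 mm long and 25 x 25 mm in section, plain pale wood, 0.1 kg, lying loose on the table at the start (its centre then 12.5 mm up). x runs along its length; the ends and the four sides are alike. Friction of the stick on the board is about 0.5 to 0.7, so a push that is too steep is taken up by the base and presses little on the fence.
- bench_hook: sawing board screwed to the table: plywood base 180 mm (x) x 300 mm (y) x 18 mm thick, with a wooden fence along its far edge. Origin on the table under the centre of the base; x points level away from the robot side towards the fence, y along the fence, z up. The fence's front face lies at x = +55 mm; the fence is 35 mm deep, runs the full 300 mm and its top is 38 mm above the base's upper face (56 mm above the table).
- base: the plywood base of the sawing board; same origin and axes as the sawing board, upper face at z = 18 mm
- fence: the wooden fence of the sawing board, split by the saw slot; origin at the middle of its underside, on the base
- saw_slot (a point): the saw slot, a 3 mm gap through the fence and a dark line across the base, at y = -75 mm of the sawing board; the point lies on the base's upper face 12.5 mm before the fence; axes as the sawing board. The stop is on the -y side of it, the long part of the stick on the +y side.
- stop_face (a point): the length stop: a dark wooden block 49 mm deep (x) x 20 mm (y), that rests on the base before the fence from x = +5 mm to +54 mm of the sawing board, its upper end 67 mm above the table, carried by an arm over the fence with a clamp screw behind. The point is the middle of the face that the stick's end is butted against (it looks to +y of the sawing board), 12.5 mm above the base; axes as the sawing board.
- stop (a joint): setting of the length stop in m: 0 to 0.025; the stop face stands 25 mm + this value from the saw slot, on its -y side. Clamped: it slips along the fence only if pushed with more than 25 N.
- slat: flat beech slat 240 x 45 x 10 mm, lying loose beside the stick; leave it
- cube0: sawn beech cube, 25 mm, loose on the front part of the sawing board's base, near its +y end; leave it
- cube1: another such cube, loose on the base's front part; leave it
- tenon_saw: tenon saw lying flat, 320 mm long, 100 mm wide, 20 mm high, close in front of the robot; leave it
- try_square: try square with 150 mm steel blade and dark wooden stock 110 x 22 x 16 mm, lying behind the fence; leave it
- sanding_block: cork sanding block 85 x 55 x 29 mm; leave it
- putty_tub: white screw-lid tub, 82 mm across, 60 mm high, to the left; leave it
- gel_bottle: white bottle, 56 mm across, 170 mm high, to the right; leave it
Mind the look-alikes: they are no part of the job. Of the things shaped like the part that bears stick_center, the wooden one is meant.

How it is judged (in metres and radians):
At the end, for the whole second after the job is handed in: stick flat on the base (2 mm), along the fence (2.5 mm, 0.02 rad), end within 2.5 mm of the stop, at rest; the fingers press it on the fence and on the base with over 3 N each, 35 mm or more from the saw slot on the long part, and touch nothing of the sawing board (y of stick_center in the frame of stop_face between 0.107 and 0.1125 m and x of stick_center in the frame of bench_hook between 0.04 and 0.0445 m and z of stick_center in the frame of bench_hook between 0.0285 and 0.0325 m and angle between the x axis of stick_center and the y axis of bench_hook, either way round below 0.02 rad and contact force between stick and fence above 3 N and contact force between stick and base above 3 N and contact force between the fingers and stick above 4 N and contact force between each of the arm, the fingers and bench_hook below 0.5 N and y of the grasp point in the frame of saw_slot above 0.035 m and linear speed of stick below 0.01 m/s); the arm keeps its last pose, push and grip.
It fails at once if the length stop is shifted by more than 2 mm (distance of stop_face from where it was at the start of the episode above 0.002 m).
It fails at once if another thing on the table is pushed out of its place (more than 20 mm) (distance of any of slat, cube0, cube1, tenon_saw, try_square, sanding_block, putty_tub, gel_bottle from where it was at the start of the episode above 0.02 m).
It also fails if it takes over 58 s, if anything falls off the work surface, if the arm or the gripper's body presses on something with over 40 N, if the wrist force passes 120 N, or if a joint passes its speed limit or range.

## Working session

There is one attempt and no reset: what is moved stays moved. The work goes in short steps, Python scripts to look and compute and a tool call to move; the robot and the scene stay as the last step left them, time stands still between calls to the robot, and variables do not carry over. Pictures are saved under pics/ and viewed, about 8 in all and at most 12, crops included, and the job is handed in when it is done.

Besides the shell and the picture viewer there is one more tool, called after "Call:" as name(argument=value, ...) on one line, values as JSON. move_arm: Moves the arm, as the interface text tells. Its arguments: {"type":"object","properties":{"deltas":{"type":"array","items":{"type":"array"}},"jaw":{"type":"number"},"squeeze":{"type":"number"}},"required":["deltas"]}

```bash
mkdir -p pics; ls; python3 - <<'E'
from bench import r
import cv2,numpy as np
print(r.sense())
for n in("scene","top"):
    p,d=r.snapshot(n);cv2.imwrite(f"pics/{n}0.png",p[:,:,::-1]);np.save(f"{n}0.npy",d);print(n,r.get_calibration(n))
print(r.get_calibration("wrist"))
a=cv2.imread("pics/top0.png");cv2.imwrite("pics/top0b.png",cv2.resize(a,(800,600),interpolation=cv2.INTER_CUBIC))
E
```

```text
pics
{'time': 0.0, 'joint_pos': array([ 6.44904062e+01,  7.51693871e+00,  8.53281267e+01,  2.50885717e-03,
        8.72613909e+01, -4.89181553e+00]), 'qd': array([ 0.03002123, -0.00133265,  0.04185574,  0.02379905, -0.00777987,
        0.00101956]), 'joint_efforts': array([ 3.02350876e-03, -5.69414341e+01, -5.00545835e+01,  2.69063403e-04,
        1.44531287e-02, -5.25624625e-05]), 'tool_pos': array([210.99766495, 561.0989713 , 230.23639173]), 'tcp_rot': array([ -96.24019359,   89.89351423, -116.85809407]), 'ft_force': array([ 0.89564889,  0.58496686, -0.06874021]), 'wrist_torque': array([ 0.02207701, -0.01885744, -0.04697747]), 'finger_gap': 85.46828725479224}
scene {'fovy': 54.72920486025314, 'cx': 257.835812902047, 'cy': 190.98968971849612, 'position': array([1045.36250049,  115.05914509,  939.29810262]), 'attitude': array([-148.45114808,   -0.29296712,  100.91254719])}
top {'fovy': 44.19799547032807, 'cx': 250.73681764567002, 'cy': 190.69176650950624, 'position': array([ 410.26426448,   19.63503194, 1709.23874401]), 'attitude': array([-177.06509741,   -1.03490527,  -91.1699121 ])}
{'fovy': 63.79367630844141, 'cx': 259.23410806013266, 'cy': 191.57327661190791, 'tool_from_camera': array([[ 1.98524089e-05, -3.20326317e-01,  9.47307263e-01,
        -1.42930147e+02],
       [ 9.99999809e-01,  5.92268412e-04,  1.79315372e-04,
        -3.62798352e-01],
       [-6.18499601e-04,  9.47307078e-01,  3.20326268e-01,
        -8.22997988e+01],
       [ 0.00000000e+00,  0.00000000e+00,  0.00000000e+00,
         1.00000000e+00]])}
```

View pics/top0b.png

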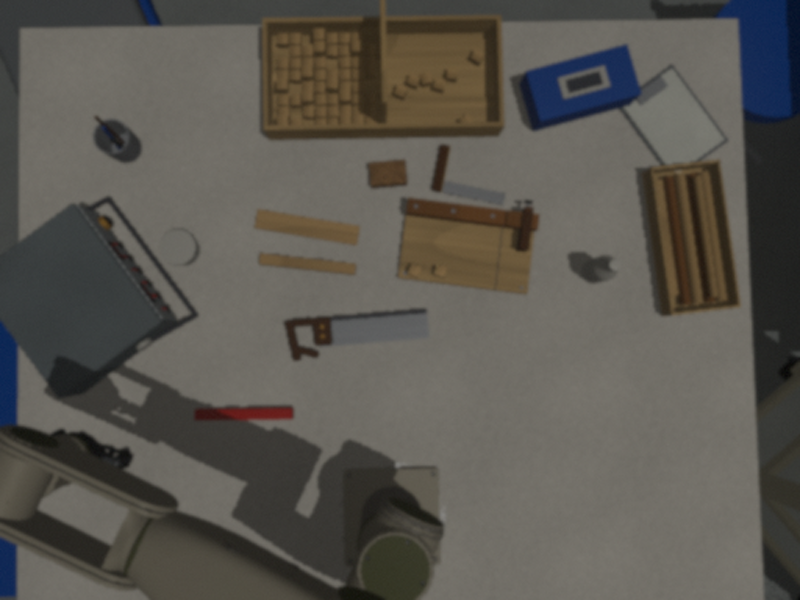

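View pics/scene0.png

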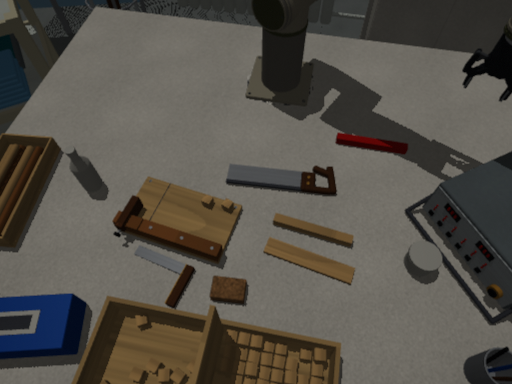

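Both views show the beech stick at about (307,263) in the 800-px top view. The slat lies behind it at (307,227), and the board is at (465,245) with its stop at (524,228). The cubes are at (413,270) and (438,270). The red bar at (244,413) is the look-alike.

```bash
cat > h.py <<'E'
from bench import r
import numpy as np,cv2
from scipy.spatial.transform import Rotation as R
def rot(a): return R.from_euler('xyz',a,degrees=True).as_matrix()
def K(c): return 192/np.tan(np.radians(c['fovy']/2)),c['cx'],c['cy']
def cam(n,s=None):
    c=r.get_calibration(n); f=K(c)
    if n=='wrist':
        T=c['tool_from_camera']; Rt=rot(s['tcp_rot'])
        return f,Rt@T[:3,:3],Rt@T[:3,3]+s['tool_pos']
    return f,rot(c['attitude']),c['position']
def onplane(C,uv,z):
    (f,cx,cy),Rc,p=C; uv=np.atleast_2d(uv).astype(float)
    d=np.c_[(uv[:,0]-cx)/f,(uv[:,1]-cy)/f,np.ones(len(uv))]@Rc.T
    return p+d*((z-p[2])/d[:,2])[:,None]
def bydepth(C,uv,D):
    (f,cx,cy),Rc,p=C
    return np.array([p+Rc@(np.array([(u-cx)/f,(v-cy)/f,1])*D[int(round(v)),int(round(u))]) for u,v in uv])
def pix(C,P):
    (f,cx,cy),Rc,p=C; q=(np.atleast_2d(P)-p)@Rc
    return np.c_[q[:,0]/q[:,2]*f+cx,q[:,1]/q[:,2]*f+cy]
E
python3 - <<'E'
from h import *
np.set_printoptions(precision=1,suppress=True)
C=cam('top');D=np.load('top0.npy')
g=lambda l:(np.array(l)*.64)
st=g([(259,258),(356,267),(355,273),(259,264)])
print(onplane(C,st,25)); print(bydepth(C,g([(307,263),(307,227),(465,250),(465,211),(524,235),(413,268),(380,330),(600,400)]),D))
b=g([(404,212),(399,276),(528,292),(535,228)]);print(onplane(C,b,18))
E
```

```text
[[593.2 288.6  25. ]
 [568.4  67.8  25. ]
 [554.7  70.3  25. ]
 [579.4 288.7  25. ]]
[[ 579.2  179.    29.8]
 [ 666.   180.5    1.2]
 [ 604.7 -184.7    8.9]
 [ 688.2 -181.7   53.4]
 [ 629.2 -310.8   69.1]
 [ 561.9  -61.6   44.1]
 [ 423.5   15.7   16.6]
 [ 252.2 -487.9    5.7]]
[[ 694.3  -44.9   18. ]
 [ 546.5  -30.3   18. ]
 [ 504.  -326.4   18. ]
 [ 651.8 -347.1   18. ]]
```

```bash
cat >> h.py <<'E'
def go(P,d=None,s=None):
    """shift in tool axes to world P and turn so that tool y is along +-d"""
    s=s or r.sense(); Rt=rot(s['tcp_rot']); sh=Rt.T@(np.array(P,float)-s['tool_pos'])
    t=None
    if d is not None:
        q=Rt.T@np.array([d[0],d[1],0]); t=np.degrees(np.arctan2(q[2],q[1])); t=(t+90)%180-90
    return sh,t
E
python3 - <<'E'
from h import *
np.set_printoptions(precision=2,suppress=True)
s=r.sense();print(rot(s['tcp_rot']))
e=np.array([24.8,220.]);e/=np.linalg.norm(e);n=[e[1],-e[0]]
print(go([573.9,178.8,230],n)); print(go([573.9-60,178.8,260],n))
E
```

```text
[[-0.    0.35  0.94]
 [-0.    0.94 -0.35]
 [-1.   -0.   -0.  ]]
(array([   0.63, -230.09,  474.26]), np.float64(75.81685997753868))
(array([ -29.32, -251.27,  418.09]), np.float64(75.81685997753868))
```

Call:
move_arm(deltas=[[[0, -29, 59], 9], [[0, -58, 118], 18], [[0, -87, 178], 28], [[0, -115, 237], 38], [[0, -144, 296], 47], [[0, -173, 355], 57], [[0, -202, 415], 66], [[0, -230, 474], 76], [[0, -230, 474], 76], [[0, -230, 474], 76]], jaw=1)

```text
time: 1.35
tool_pos: [574.5, 176.9, 229.7]
tcp_rot: [-36.4, 89.8, -133.2]
ft_force: [-0.4, 0.2, -0.5]
finger_gap: 85.1
```

```bash
python3 - <<'E'
from h import *
np.set_printoptions(precision=2,suppress=True)
s=r.sense();print(s['time'],s['tool_pos'],s['tcp_rot'],s['joint_pos'],s['ft_force'])
p,d=r.snapshot('wrist');np.save('w1.npy',d);np.save('w1s.npy',s,allow_pickle=True)
cv2.imwrite('pics/w1.png',cv2.resize(p[:,:,::-1],(800,600),interpolation=cv2.INTER_CUBIC))
C=cam('wrist',s);print(pix(C,[[590,288,25],[568,68,25],[600,-187,18]])*800/512)
E
```

```text
1.35 [574.48 176.94 229.75] [ -36.4    89.84 -133.19] [12.29  7.82 85.05 -0.09 87.27 19.09] [-0.43  0.15 -0.51]
[[408.85  87.78]
 [413.15 384.64]
 [474.07 605.27]]
```

View pics/w1.png

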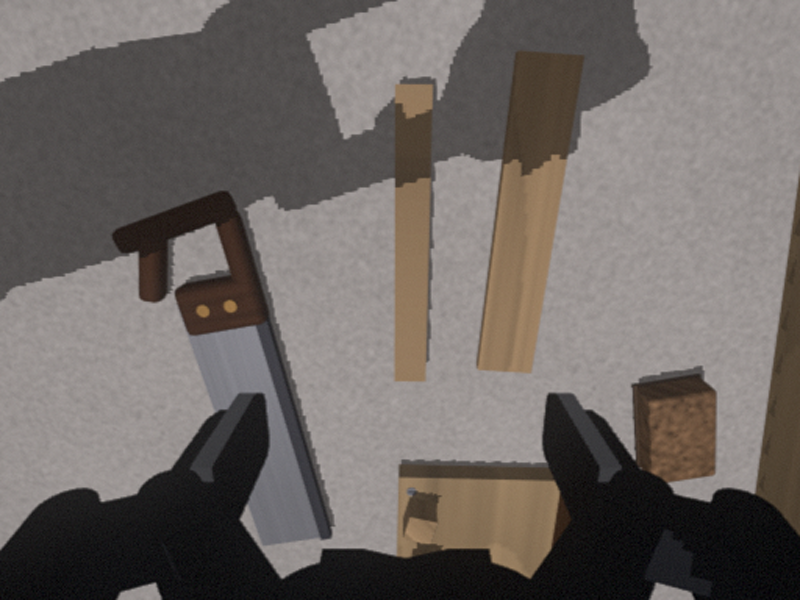

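The wrist view shows the stick's corners at (396,84), (434,84), (427,380) and (395,380), the slat to the right of it, and the board's near corner at (400,475).

```bash
python3 - <<'E'
from h import *
np.set_printoptions(precision=2,suppress=True)
s=np.load('w1s.npy',allow_pickle=True).item();C=cam('wrist',s)
P=onplane(C,np.array([(396,84),(434,84),(427,380),(395,380)])*.64,25);print(P)
a=(P[0]+P[1])/2;b=(P[2]+P[3])/2;e=(a-b)[:2];print('len',np.linalg.norm(e),'w',np.linalg.norm(P[0]-P[1]),np.linalg.norm(P[2]-P[3]),'c',P.mean(0))
e/=np.linalg.norm(e);print('yaw',np.degrees(np.arctan2(-e[0],e[1])))
c=P.mean(0)
print(go([c[0],c[1],60],[e[1],-e[0]]),go([c[0],c[1],3],[e[1],-e[0]]))
D=np.load('w1.npy');print(bydepth(C,np.array([(412,200),(412,300),(350,350)])*.64,D))
E
```

```text
[[581.83 291.28  25.  ]
 [606.77 288.32  25.  ]
 [579.58  70.87  25.  ]
 [553.92  73.9   25.  ]]
len 219.15441948862238 w 25.11710787860181 25.83759341567752 c [580.52 181.09  25.  ]
yaw -7.223511272880295
(array([169.85,   6.83,  -3.9 ]), np.float64(0.514956991989763)) (array([226.85,   6.94,  -4.  ]), np.float64(0.514956991989763))
[[583.77 214.92  25.68]
 [575.29 140.35  25.68]
 [517.39  93.21  -0.19]]
```

Call:
move_arm(deltas=[[[40, 7, -4], 0.5], [[90, 7, -4], 0.5], [[140, 7, -4], 0.5], [[180, 7, -4], 0.5], [[205, 7, -4], 0.5], [[220, 7, -4], 0.5], [[224, 7, -4], 0.5], [[224, 7, -4], 0.5], [[224, 7, -4], 0.5]], jaw=0.2)

```text
time: 2.52
tool_pos: [581.7, 181.4, 7.4]
tcp_rot: [11.9, 89.9, -85.4]
ft_force: [-0.0, 0.1, -0.0]
finger_gap: 51.2
```

Call:
move_arm(deltas=[[[0, 0, 0], 0], [[0, 0, 0], 0], [[0, 0, 0], 0], [[0, 0, 0], 0], [[0, 0, 0], 0], [[0, 0, 0], 0]], jaw=-1, squeeze=40)

```text
time: 3.28
tool_pos: [582.7, 181.6, 8.6]
tcp_rot: [83.5, 89.9, -13.7]
ft_force: [0.2, 0.5, 6.3]
finger_gap: 24.0
```

Call:
move_arm(deltas=[[[-20, 0, 0], 0], [[-60, 0, 0], 0], [[-110, 0, 0], 0], [[-160, 0, 0], 0], [[-195, 0, 0], 0], [[-195, 0, 0], 0], [[-195, 0, 0], 0]])

```text
time: 4.15
tool_pos: [581.9, 181.6, 203.4]
tcp_rot: [75.7, 89.9, -21.5]
ft_force: [-0.2, -0.5, -1.3]
finger_gap: 23.8
```

```bash
python3 - <<'E'
from h import *
np.set_printoptions(precision=2,suppress=True)
s=r.sense();print(s['time'],s['tool_pos'],s['tcp_rot'],s['ft_force'],s['finger_gap'])
C=cam('top')
for c in [(600,-187,180)]: print(go(c,[300,-42]),go((604,-100,180)))
E
```

```text
4.15 [581.91 181.57 203.4 ] [ 75.7   89.89 -21.51] [-0.17 -0.46 -1.28] 23.771358300355445
(array([ 23.68,  64.19, 363.37]), np.float64(0.755630380123236)) (array([ 23.63,  57.23, 276.56]), None)
```

Call:
move_arm(deltas=[[[0, 0, 40], 0.5], [[0, 0, 95], 0.5], [[0, 0, 150], 0.5], [[0, 0, 205], 0.5], [[0, 0, 250], 0.5], [[0, 0, 270], 0.5], [[0, 0, 270], 0.5], [[0, 0, 270], 0.5]])

```text
time: 5.15
tool_pos: [547.8, -85.1, 202.8]
tcp_rot: [123.2, 90.0, 25.5]
ft_force: [1.0, 0.1, -1.2]
finger_gap: 24.1
```

```bash
python3 - <<'E'
from h import *
np.set_printoptions(precision=2,suppress=True)
s=r.sense();print(s['time'],s['tool_pos'],s['tcp_rot'],s['joint_pos'],s['ft_force'])
p,d=r.snapshot('wrist');np.save('w2.npy',d);np.save('w2s.npy',s,allow_pickle=True)
cv2.imwrite('pics/w2.png',cv2.resize(p[:,:,::-1],(800,600),interpolation=cv2.INTER_CUBIC))
E
```

```text
5.15 [547.83 -85.07 202.79] [123.19  89.97  25.52] [-14.14   1.24  94.8    0.02  83.93  -6.47] [ 1.    0.13 -1.21]
```

View pics/w2.png

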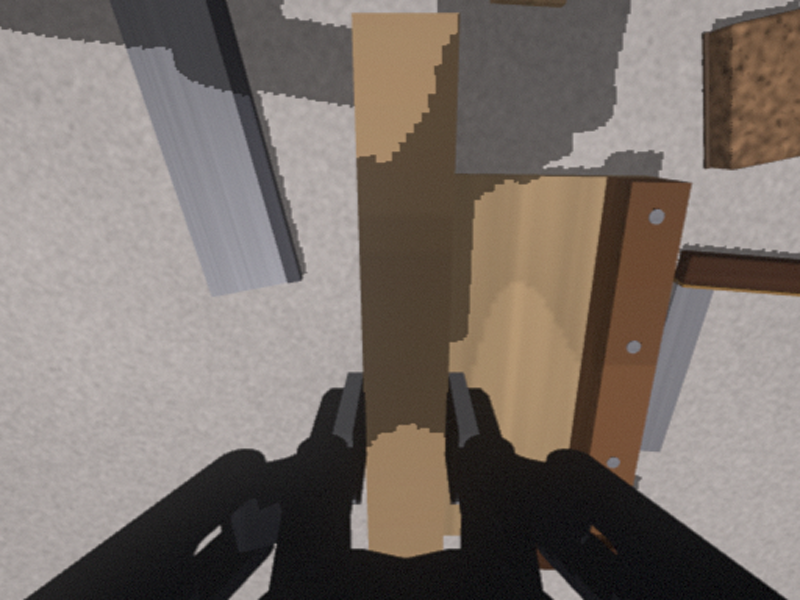

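Here the stick is held. The fence's bottom edge runs from (606,178) to (571,448) and its top front edge from (631,182) to (592,450). Its top back corner is at (690,183).

```bash
python3 - <<'E'
from h import *
np.set_printoptions(precision=2,suppress=True)
s=np.load('w2s.npy',allow_pickle=True).item();C=cam('wrist',s);D=np.load('w2.npy')
L=onplane(C,np.array([(606,178),(571,448),(540,178)])*.64,18);T=onplane(C,np.array([(631,182),(592,450),(690,183)])*.64,56)
print(L,T)
for A in(L,T):
    e=A[0]-A[1];print('yaw',np.degrees(np.arctan2(-e[0],e[1])),'off',A[0,:2]@[1,0])
print('fence depth',np.linalg.norm(T[0]-T[2]))
print('z',bydepth(C,np.array([(540,300),(560,400),(640,300),(620,400),(300,400)])*.64,D))
# stick in hand
print('stick tool-frame far end', (bydepth(C,np.array([(405,20),(405,200),(405,350)])*.64,D)-s['tool_pos'])@rot(s['tcp_rot']))
# board frame fit
yaw=np.radians(np.mean([np.degrees(np.arctan2(-(A[0]-A[1])[0],(A[0]-A[1])[1])) for A in(L,T)]))
ex=np.array([np.cos(yaw),np.sin(yaw)]);ey=np.array([-ex[1],ex[0]])
f=np.mean([A[i,:2]@ex for A in(L,T) for i in(0,1)]);yend=np.mean([L[0,:2]@ey,T[0,:2]@ey,L[2,:2]@ey])
O=(f-55)*ex+(yend-150)*ey;print('O',O,'yaw',np.degrees(yaw),[A[i,:2]@ex-f for A in(L,T) for i in(0,1)])
for S in (0,.025):
    y=-75-25-S*1000
    for q in((5,y,67),(54,y,67),(30,y,18)):
        P=np.r_[O+q[0]*ex+q[1]*ey,q[2]]; print(q,P,pix(cam('top'),P)/.64)
np.save('board.npy',np.r_[O,yaw])
t=cv2.imread('pics/top0.png')[110:190,230:360]
t=cv2.resize(t,None,fx=6,fy=6,interpolation=cv2.INTER_CUBIC);cv2.imwrite('pics/topc.png',t)
E
```

```text
[[ 687.32  -47.24   18.  ]
 [ 659.35 -255.81   18.  ]
 [ 644.03  -41.43   18.  ]] [[ 686.94  -46.46   56.  ]
 [ 662.4  -230.27   56.  ]
 [ 721.29  -51.65   56.  ]]
yaw -7.640178293305093 off 687.324732060376
yaw -7.604384853350552 off 686.9412035783374
fence depth 34.73937267415733
z [[ 640.51 -127.3    16.98]
 [ 651.56 -209.85   19.43]
 [ 693.04 -120.5    57.52]
 [ 680.98 -191.05   57.84]
 [ 447.19 -193.91   -0.13]]
stick tool-frame far end [[ -17.22   -0.02 -107.38]
 [ -17.25    0.    -66.5 ]
 [ -15.96    0.03  -23.67]]
O [ 612.71 -188.34] yaw -7.622281573327821 [np.float64(0.2433180112819855), np.float64(0.1775851909527546), np.float64(-0.23941362627681428), np.float64(-0.1814895759580395)]
(5, -100, 67) [ 604.4  -288.12   67.  ] [[514.07 246.29]]
(54, -100, 67) [ 652.96 -294.62   67.  ] [[516.33 224.71]]
(30, -100, 18) [ 629.18 -291.44   18.  ] [[511.3  238.16]]
(5, -125.0, 67) [ 601.08 -312.9    67.  ] [[525.13 247.57]]
(54, -125.0, 67) [ 649.65 -319.4    67.  ] [[527.37 225.98]]
(30, -125.0, 18) [ 625.86 -316.22   18.  ] [[522.03 239.39]]
```

View pics/topc.png

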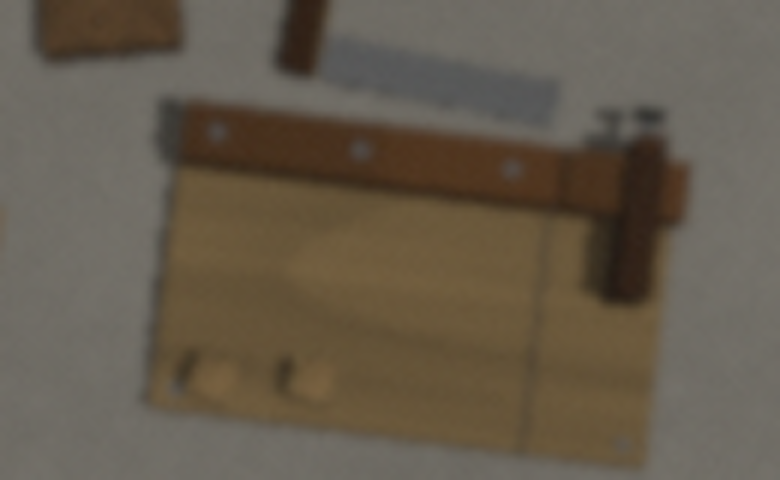

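The crop shows the slot at about (548,215), and the stop's near edge at roughly x 613, so the setting is around 8–11 mm. I'll find the exact face by contact.

```bash
cat >> h.py <<'E'
def W(b,z):
    O0,O1,y=np.load('board.npy');ex=np.array([np.cos(y),np.sin(y)]);ey=np.array([-ex[1],ex[0]])
    return np.r_[np.array([O0,O1])+b[0]*ex+b[1]*ey,z],ex
def B(P):
    O0,O1,y=np.load('board.npy');ex=np.array([np.cos(y),np.sin(y)]);ey=np.array([-ex[1],ex[0]])
    d=np.array(P)[:2]-[O0,O1];return np.array([d@ex,d@ey,P[2] if len(P)>2 else 0])
E
python3 - <<'E'
from h import *
np.set_printoptions(precision=2,suppress=True)
for z in(200,31):
    P,ex=W((14,16),z);print(P,go(P,ex))
E
```

```text
[ 628.7  -174.34  200.  ] (array([ 3.05, 91.9 , 77.93]), np.float64(-0.016140868258275987))
[ 628.7  -174.34   31.  ] (array([172.05,  91.75,  77.96]), np.float64(-0.016140868258275987))
```

Call:
move_arm(deltas=[[[0, 30, 25], 0], [[0, 62, 52], 0], [[0, 85, 72], 0], [[0, 92, 78], 0], [[35, 92, 78], 0], [[75, 92, 78], 0], [[115, 92, 78], 0], [[145, 92, 78], 0], [[160, 92, 78], 0], [[168, 92, 78], 0], [[171, 92, 78], 0], [[171, 92, 78], 0]])

```text
time: 6.7
tool_pos: [629.7, -174.6, 33.2]
tcp_rot: [86.2, 89.9, -11.4]
ft_force: [0.9, 0.8, -0.7]
finger_gap: 23.9
```

```bash
python3 - <<'E'
from h import *
np.set_printoptions(precision=2,suppress=True)
s=r.sense();print(s['time'],s['tool_pos'],B(s['tool_pos']),s['ft_force'],go(*W((14,16),28)))
p,d=r.snapshot('wrist');np.save('w3s.npy',s,allow_pickle=True)
q,_=r.snapshot('scene')
a=cv2.resize(p[:,:,::-1],(400,300));b=cv2.resize(q[160:280,90:250,::-1],(400,300),interpolation=cv2.INTER_CUBIC)
cv2.imwrite('pics/w3.png',np.hstack([a,b]))
E
```

```text
6.7 [ 629.67 -174.63   33.19] [15.   15.85 33.19] [ 0.86  0.8  -0.7 ] (array([ 5.19, -1.01, -0.16]), np.float64(-0.016692408533302228))
```

View pics/w3.png

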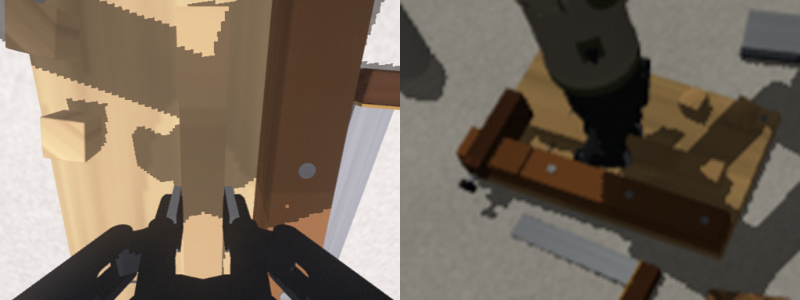

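The stick hovers over the base with its near end clear of the fence, and neither cube was touched. I'll lower it a little and creep towards the stop.

Call:
move_arm(deltas=[[[2, 0, 0], 0], [[4, 0, 0], 0], [[4, 0, 3], 0], [[4, 0, 6], 0], [[4, 0, 8], 0], [[4, 0, 8], 0], [[4, 0, 8], 0]])

```text
time: 7.68
tool_pos: [628.7, -182.6, 29.3]
tcp_rot: [87.1, 89.8, -10.5]
ft_force: [0.5, -0.7, -1.2]
finger_gap: 24.0
```

Call:
move_arm(deltas=[[[0, 0, 1], 0], [[0, 0, 2], 0], [[0, 0, 2], 0], [[0, 0, 2], 0]])

```text
time: 8.18
tool_pos: [628.4, -184.6, 29.3]
tcp_rot: [87.0, 89.8, -10.7]
ft_force: [0.4, 0.3, -1.4]
finger_gap: 24.0
```

Call:
move_arm(deltas=[[[0, 0, 1], 0], [[0, 0, 2], 0], [[0, 0, 2], 0], [[0, 0, 2], 0]])

```text
time: 8.68
tool_pos: [628.2, -186.6, 29.3]
tcp_rot: [86.9, 89.8, -10.8]
ft_force: [0.1, -0.4, -1.4]
finger_gap: 24.1
```

Call:
move_arm(deltas=[[[0, 0, 1], 0], [[0, 0, 1.5], 0], [[0, 0, 1.5], 0]])

```text
time: 9.05
tool_pos: [628.0, -188.2, 29.3]
tcp_rot: [86.6, 89.8, -11.0]
ft_force: [0.2, 0.5, -1.1]
finger_gap: 24.3
```

Call:
move_arm(deltas=[[[0, 0, 1], 0], [[0, 0, 1.5], 0], [[0, 0, 1.5], 0]])

```text
time: 9.43
tool_pos: [627.7, -189.7, 29.3]
tcp_rot: [86.7, 89.8, -10.9]
ft_force: [-0.4, 0.1, -0.9]
finger_gap: 23.9
```

Call:
move_arm(deltas=[[[0, 0, 1], 0], [[0, 0, 1.5], 0], [[0, 0, 1.5], 0]])

```text
time: 9.8
tool_pos: [627.6, -190.8, 29.3]
tcp_rot: [98.4, 89.8, 0.7]
ft_force: [1.0, 2.6, 0.3]
finger_gap: 24.1
```

Call:
move_arm(deltas=[[[0, 0, 0.7], 0], [[0, 0, 0.7], 0], [[0, 0, 0.7], 0]])

```text
time: 10.18
tool_pos: [627.6, -190.9, 29.3]
tcp_rot: [114.6, 89.8, 17.0]
ft_force: [1.1, 4.5, 0.2]
finger_gap: 24.0
```

Call:
move_arm(deltas=[[[1, 0, -0.3], 0], [[2, 0, -0.3], 0], [[3, 0, -0.3], 0], [[3, 0, -0.3], 0]])

```text
time: 10.68
tool_pos: [627.7, -190.9, 26.7]
tcp_rot: [107.8, 89.8, 10.2]
ft_force: [-1.1, 1.1, 3.8]
finger_gap: 24.1
```

Call:
move_arm(deltas=[[[0, 0, 0], 0], [[0, 0, 0], 0], [[0, 0, 0], 0], [[0, 0, 0], 0]], jaw=-0.2)

```text
time: 11.18
tool_pos: [627.7, -190.9, 26.6]
tcp_rot: [108.3, 89.8, 10.7]
ft_force: [-0.2, -0.8, 0.1]
finger_gap: 34.1
```

Call:
move_arm(deltas=[[[-10, 0, 0], 0], [[-35, 0, 0], 0], [[-70, 0, 0], 0], [[-110, 0, 0], 0], [[-150, 0, 0], 0], [[-165, 0, -60], 0], [[-165, 0, -90], 0], [[-165, 0, -90], 0], [[-165, 0, -90], 0]])

```text
time: 12.3
tool_pos: [639.1, -102.2, 192.0]
tcp_rot: [97.9, 89.8, 0.2]
ft_force: [0.2, -0.5, 0.6]
finger_gap: 34.4
```

```bash
python3 - <<'E'
from h import *
np.set_printoptions(precision=2,suppress=True)
s=r.sense();print(s['time'],s['tool_pos'],B(s['tool_pos']),s['ft_force'],B((627.7,-190.9,0)))
p,d=r.snapshot('wrist');np.save('w4.npy',d);np.save('w4s.npy',s,allow_pickle=True)
cv2.imwrite('pics/w4.png',cv2.resize(p[:,:,::-1],(800,600),interpolation=cv2.INTER_CUBIC))
E
```

```text
12.3 [ 639.11 -102.16  191.97] [ 14.74  88.92 191.97] [ 0.24 -0.45  0.62] [15.2  -0.55  0.  ]
```

View pics/w4.png

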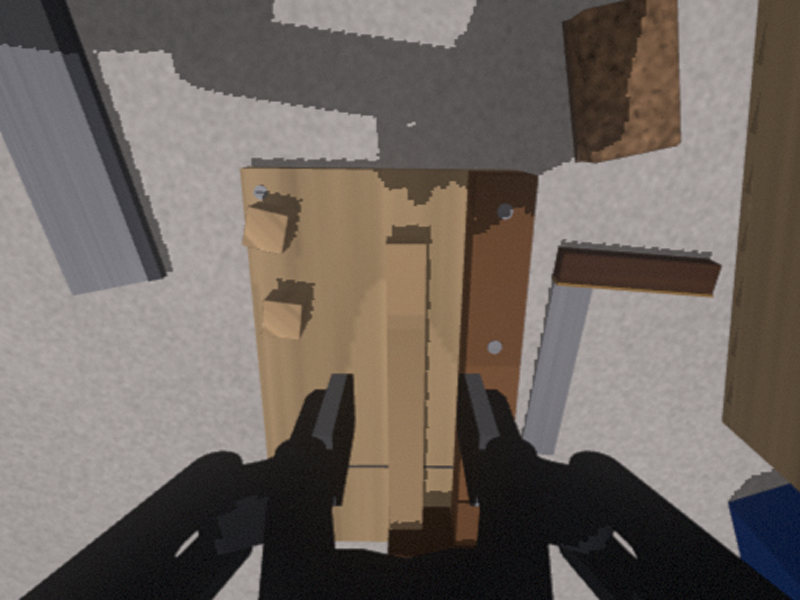

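The stick lies on the base, parallel to the fence. Its +y end is at (387–428,243) and its other end meets the stop at about row 524. The slot is at row 466.

```bash
python3 - <<'E'
from h import *
np.set_printoptions(precision=2,suppress=True)
s=np.load('w4s.npy',allow_pickle=True).item();C=cam('wrist',s);D=np.load('w4.npy')
for n,q,z in(('stick',[(387,243),(428,243),(424,526),(390,524)],43),('slot',[(365,466),(438,466)],18),('fence bot',[(469,190),(460,380)],18),('ftop',[(475,210),(465,360)],56),('cube',[(247,206),(288,211),(264,304),(302,303)],43)):
    print(n,[B(P) for P in onplane(C,np.array(q)*.64,z)])
print(bydepth(C,np.array([(407,260),(407,350),(407,450),(440,250),(270,235)])*.64,D))
P,ex=W((-12,6),120);print('above',go(P,ex));print('down',go(W((-12,6),28)[0]))
E
```

```text
stick [array([  4.21, 108.94,  43.  ]), array([ 29.43, 108.93,  43.  ]), array([  29.8 , -109.36,   43.  ]), array([   4.  , -107.38,   43.  ])]
slot [array([-15.97, -74.13,  18.  ]), array([ 41.37, -74.26,  18.  ])]
fence bot [array([ 56.62, 138.32,  18.  ]), array([55.87,  1.29, 18.  ])]
ftop [array([ 55.48, 130.95,  56.  ]), array([53.55, 35.89, 56.  ])]
cube [array([-79.42, 131.48,  43.  ]), array([-55.1, 128.5,  43. ]), array([-75.02,  69.29,  43.  ]), array([-50.65,  69.95,  43.  ])]
[[ 642.12  -93.16   43.18]
 [ 634.09 -153.99   42.87]
 [ 623.8  -231.96   42.26]
 [ 664.28  -95.27   19.02]
 [ 561.4   -66.41   43.67]]
above (array([ 71.65, -26.8 ,  82.49]), np.float64(-0.05742544143761563))
down (array([163.65, -27.04,  82.53]), None)
```

Call:
move_arm(deltas=[[[0, -20, 45], 0], [[0, -37, 86], 0], [[0, -37, 86], 0], [[40, -37, 86], 0], [[85, -37, 86], 0], [[120, -37, 86], 0], [[145, -37, 86], 0], [[158, -37, 86], 0], [[164, -37, 86], 0], [[164, -37, 86], 0], [[164, -37, 86], 0]], jaw=-1)

```text
time: 13.72
tool_pos: [592.2, -183.3, 29.0]
tcp_rot: [89.2, 89.7, -8.5]
ft_force: [0.2, -0.1, -0.4]
finger_gap: -0.3
```

```bash
python3 - <<'E'
from h import *
np.set_printoptions(precision=2,suppress=True)
s=r.sense();print(s['time'],B(s['tool_pos']),s['ft_force'],s['finger_gap'],s['joint_efforts'])
q,_=r.snapshot('scene');cv2.imwrite('pics/s5.png',cv2.resize(q[170:270,100:250,::-1],(780,520),interpolation=cv2.INTER_CUBIC))
E
```

```text
13.725 [-20.97   2.32  28.97] [ 0.24 -0.14 -0.44] -0.3450522350765616 [ -0.01 -62.15 -43.91   0.01  -0.     0.  ]
```

Call:
move_arm(deltas=[[[2, 4, 0], 0], [[3, 8, 0], 0], [[3, 10, 0], 0], [[3, 12, 0], 0], [[3, 14, 0], 0], [[3, 16, 0], 0], [[3, 18, 0], 0], [[3, 20, 0], 0]])

```text
time: 14.78
tool_pos: [612.1, -185.9, 26.0]
tcp_rot: [90.2, 89.7, -7.5]
ft_force: [-0.1, 0.3, 0.2]
finger_gap: -0.1
```

Call:
move_arm(deltas=[[[0, 2, 0], 0], [[0, 4, 0], 0], [[0, 6, 0], 0], [[0, 8, 0], 0], [[0, 10, 0], 0], [[0, 10, 0], 0]])

```text
time: 15.52
tool_pos: [622.2, -187.3, 26.1]
tcp_rot: [89.3, 89.7, -8.4]
ft_force: [-0.3, -0.6, 0.1]
finger_gap: -0.0
```

```bash
python3 - <<'E'
from h import *
np.set_printoptions(precision=2,suppress=True)
s=r.sense();print(s['time'],B(s['tool_pos']),s['ft_force'])
q,_=r.snapshot('scene');p,d=r.snapshot('wrist');np.save('w6.npy',d);np.save('w6s.npy',s,allow_pickle=True)
b=cv2.resize(q[170:270,100:233,::-1],(400,300),interpolation=cv2.INTER_CUBIC)
cv2.imwrite('pics/w6.png',np.hstack([cv2.resize(p[:,:,::-1],(400,300)),b]))
E
```

```text
15.525 [ 9.3   2.32 26.06] [-0.35 -0.58  0.12]
```

View pics/w6.png

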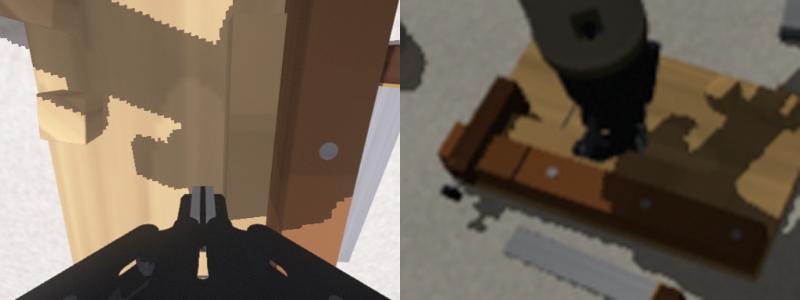

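The stick (left panel, columns 229–285) is being pushed squarely towards the fence and is nearly there.

```bash
python3 - <<'E'
from h import *
np.set_printoptions(precision=2,suppress=True)
s=np.load('w6s.npy',allow_pickle=True).item();C=cam('wrist',s)
k=1.28
for n,q,z in(('stick',[(231,20),(286,20),(229,100),(225,180)],43),('fence bot',[(281,150)],18),('ftop',[(297,100)],56)):
    print(n,[B(P) for P in onplane(C,np.array(q)*k,z)])
E
```

```text
stick [array([ 22.61, 105.65,  43.  ]), array([ 48.35, 105.66,  43.  ]), array([22.96, 68.77, 43.  ]), array([22.24, 23.25, 43.  ])]
fence bot [array([61.43, 32.95, 18.  ])]
ftop [array([53.03, 70.34, 56.  ])]
```

Call:
move_arm(deltas=[[[0, 1, 0], 0], [[0, 2, 0], 0], [[0, 3, 0], 0], [[0, 4, 0], 0], [[0, 4, 0], 0]])

```text
time: 16.25
tool_pos: [626.2, -187.8, 26.1]
tcp_rot: [89.5, 89.7, -8.2]
ft_force: [0.0, 0.1, 0.8]
finger_gap: -0.2
```

Call:
move_arm(deltas=[[[0, 1, 0], 0], [[0, 2, 0], 0], [[0, 3, 0], 0], [[0, 3, 0], 0]])

```text
time: 16.75
tool_pos: [627.7, -188.0, 25.9]
tcp_rot: [100.7, 89.9, 3.0]
ft_force: [-9.7, 1.7, 7.0]
finger_gap: 0.2
```

Call:
move_arm(deltas=[[[0, 0.5, 0], 0], [[0, 1, 0], 0], [[0, 1.5, 0], 0], [[0, 1.5, 0], 0]])

```text
time: 17.25
tool_pos: [627.7, -187.9, 25.9]
tcp_rot: [-103.7, 89.9, 158.6]
ft_force: [-10.4, 1.2, 7.5]
finger_gap: 0.1
```

Call:
move_arm(deltas=[[[0.3, 1.7, 0], 0], [[0.7, 2.2, 0], 0], [[1, 2.7, 0], 0], [[1, 2.7, 0], 0], [[1, 2.7, 0], 0]])

```text
time: 17.88
tool_pos: [627.7, -188.0, 25.0]
tcp_rot: [-96.3, 89.5, 166.0]
ft_force: [-17.8, 3.6, 14.5]
finger_gap: 0.1
```

```bash
python3 - <<'E'
from h import *
np.set_printoptions(precision=2,suppress=True)
for i in range(4):
    s=r.sense();print(s['time'],B(s['tool_pos']),s['ft_force'],s['wrist_torque'])
    q,_=r.snapshot('scene')
p,d=r.snapshot('wrist');np.save('w7s.npy',s,allow_pickle=True)
cv2.imwrite('pics/w7.png',cv2.resize(p[:,:,::-1],(800,600),interpolation=cv2.INTER_CUBIC))
cv2.imwrite('pics/s7.png',cv2.resize(q[170:270,100:233,::-1],(798,600),interpolation=cv2.INTER_CUBIC))
E
```

```text
17.875 [14.85  2.36 25.03] [-17.77   3.57  14.5 ] [ 0.44  2.67 -0.02]
17.925 [14.84  2.34 25.02] [-17.58   2.69  13.26] [ 0.43  2.64 -0.02]
17.975 [14.84  2.34 25.02] [-18.73   3.15  14.05] [ 0.48  2.68 -0.01]
18.025 [14.86  2.36 25.  ] [-18.64   3.22  14.62] [ 0.46  2.65 -0.01]
```

View pics/w7.png

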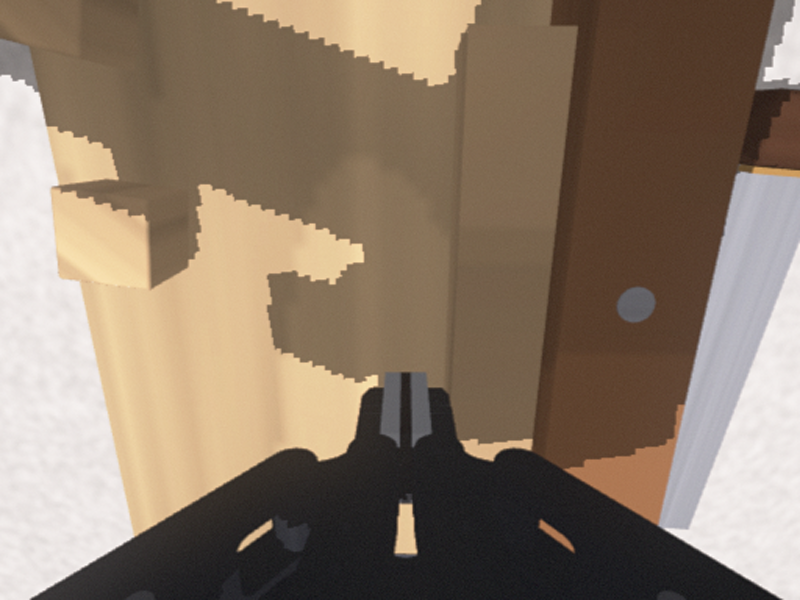

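View pics/s7.png

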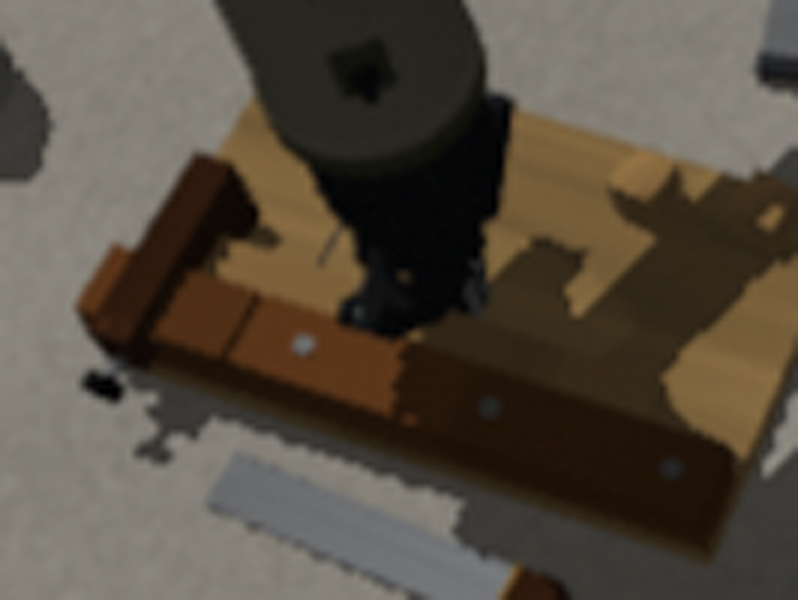

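```bash
python3 - <<'E'
from h import *
np.set_printoptions(precision=2,suppress=True)
s=np.load('w7s.npy',allow_pickle=True).item();C=cam('wrist',s)
for n,q,z in(('stick far/right',[(577,27),(554,240),(540,410)],43),('stick left',[(468,27),(457,240),(449,410)],43),('ftop',[(605,25),(574,240),(548,420)],56)):
    print(n,[B(P) for P in onplane(C,np.array(q)*.64,z)])
p=cv2.imread('pics/w7.png')
g=cv2.cvtColor(p,cv2.COLOR_BGR2GRAY)
for v in(60,200,300,400): print(v,g[v,430:640:4])
x=p[150:450,430:660];x=cv2.convertScaleAbs(x,alpha=2.2,beta=10);cv2.imwrite('pics/w7c.png',cv2.resize(x,None,fx=2,fy=2,interpolation=cv2.INTER_CUBIC))
E
```

```text
stick far/right [array([ 54.53, 108.1 ,  43.  ]), array([54.12, 58.6 , 43.  ]), array([54.98,  7.64, 43.  ])]
stick left [array([ 29.55, 108.14,  43.  ]), array([28.71, 58.57, 43.  ]), array([28.08,  7.53, 43.  ])]
ftop [array([ 56.22, 105.97,  56.  ]), array([54.84, 61.27, 56.  ]), array([53.33, 12.56, 56.  ])]
60 [205 205 203 204 202 202 157 101  98 102 113 112 112 110 109 110 110 111
 108 109 109 108 110 109 107 110 109 107 109 108 108 108 110 107 110 109
  78  53  54  54  59  66  65  66  67  65  66  65  68  65  64  62  64]
200 [111 109 106 105 109 105  99  97 109 108 110 110 111 108 108 108 109 109
 108 108 108 107 107 108 109 109 108 108 107 107 107 108  90  57  57  58
  59  65  67  65  67  65  67  69  67  69  68  67  67  68  64  66  65]
300 [118 118 115 115 114 101  92  97 100 100 100 100  99  98 100  98  99  98
  98  98 100  96  98  97  97  99  97  98  97  91  57  60  59  62  66  67
  66  67  66  67  66  68  66  66  68  65  66  84  97  97  98  97  97]
400 [ 34  34  38  35  32  80 101 100 101 100 101 101 100 100 101 100 101 103
 100  98 100 100 100  99 101 100  98  60  63  59  65  72  74  73  73  73
  75  72  71  75  72  70  74  70  71  74  71  72  73  76  70  73  74]
```

View pics/w7c.png

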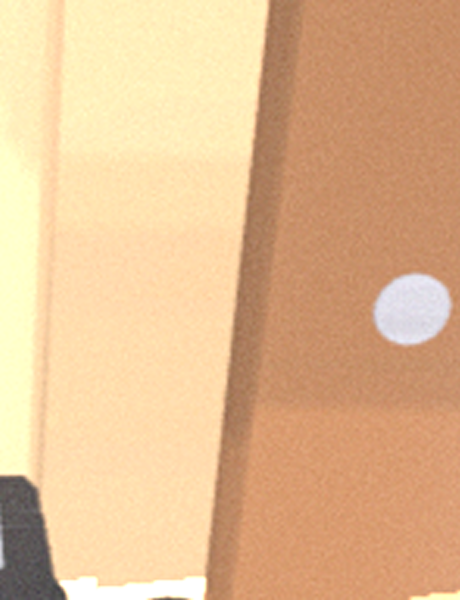

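The stick's far edge sits at bx ≈ 54.5, where the fence is at 55, and its end is still butted (108 mm against 109 mm before). The push holds steady at about 18.9 N horizontal and 14 N down. I'll firm it up a little for margin.

Call:
move_arm(deltas=[[[0.3, 2.9, 0], 0], [[0.8, 3.2, 0], 0], [[1.3, 3.5, 0], 0], [[1.3, 3.5, 0], 0], [[1.3, 3.5, 0], 0]])

```text
time: 18.75
tool_pos: [627.6, -188.0, 23.6]
tcp_rot: [-95.1, 89.1, 167.2]
ft_force: [-22.2, 3.5, 16.4]
finger_gap: -0.0
```

```bash
python3 - <<'E'
from h import *
np.set_printoptions(precision=2,suppress=True)
for i in range(8):
    s=r.sense();print(s['time'],B(s['tool_pos']),s['ft_force'])
    S=s;p,_=r.snapshot('wrist')
g=cv2.cvtColor(cv2.resize(p[:,:,::-1],(800,600),interpolation=cv2.INTER_CUBIC),cv2.COLOR_BGR2GRAY)
print(g[5:50:3,520]); 
for v in(60,300): print(v,g[v,530:600:4])
E
```

```text
18.75 [14.72  2.32 23.58] [-22.18   3.54  16.39]
18.8 [14.73  2.33 23.58] [-22.3    2.53  16.23]
18.85 [14.74  2.32 23.6 ] [-22.57   4.63  17.54]
18.9 [14.7   2.33 23.54] [-22.8    3.48  16.97]
18.95 [14.71  2.33 23.58] [-22.32   3.99  17.39]
19.0 [14.73  2.32 23.58] [-22.36   3.66  16.06]
19.05 [14.75  2.33 23.6 ] [-21.89   3.82  16.46]
19.1 [14.71  2.33 23.58] [-22.26   3.07  17.31]
[109 108 108 109 109 109 109 109 109 108 110 111 112 108 110]
60 [109 110 110 108 107 107 108 108 109 109 109 106  53  57  54  55  60  68]
300 [100  97  97  99 102  60  57  54  60  65  69  68  68  70  67  68  66  66]
```

```bash
python3 - <<'E'
from h import *
np.set_printoptions(precision=2,suppress=True)
a=cv2.cvtColor(cv2.imread('pics/w7.png'),cv2.COLOR_BGR2GRAY)
s=r.sense();p,_=r.snapshot('wrist');b=cv2.cvtColor(cv2.resize(p[:,:,::-1],(800,600),interpolation=cv2.INTER_CUBIC),cv2.COLOR_BGR2GRAY)
for g in(a,b): print(g[0:50:2,480:560].mean(1))
cv2.imwrite('pics/w8.png',cv2.convertScaleAbs(np.vstack([cv2.resize(x[0:150,400:650],(750,290)) for x in(a,b)]),alpha=1.7))
print(s['ft_force'],B(s['tool_pos']))
E
```

```text
[105.75 106.24 105.35 104.67 104.54 104.5  104.5  104.71 103.97 104.06
 104.12 104.2  104.28 107.26 108.9  108.78 108.97 108.76 108.85 109.12
 109.04 109.33 109.1  109.04 109.2 ]
[117.89 117.66 117.59 117.05 118.26 116.15 107.83 105.8  106.14 105.8
 105.84 105.7  108.47 109.38 109.26 109.24 109.34 109.31 109.79 109.7
 109.91 109.66 109.59 109.75 109.99]
[-21.84   3.97  16.99] [14.74  2.33 23.59]
```

View pics/w8.png

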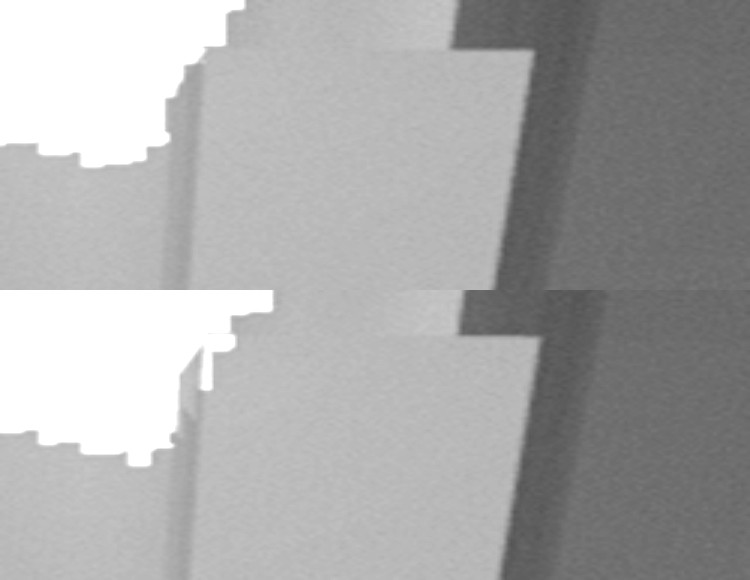

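The stick has not moved between the two views (the 1-row shift comes from the slight change in wrist pose). It lies against the fence and the forces are steady, so I'm handing in.

```bash
python3 -c "
from bench import r
print(r.hand_in());s=r.sense();print(s['time'],s['ft_force'],s['tool_pos'])"
```

```text
the job is handed in; nothing more can be done
None
the job is handed in; nothing more can be done
```

I laid the beech stick on the sawing board with one end butted to the stop and pushed it sideways against the fence. I handed the job in with the push still on, and no verdict came back.

- **Seating:** I felt the stop at about 4.5 N, well under the 25 N at which it slips. In the last views the stick lies parallel along the fence. Its far edge is at about 54.5 mm, against 55 mm for the fence face, and its end is within about 1 mm of where it butted.
- **Push:** The shut fingers press near mid-stick, about 77 mm from the saw slot, with about 22 N towards the fence and 17 N down. These readings were steady over the last 0.35 s. The fingertips are about 5.6 mm above the base.
- **Other things:** The pictures showed nothing else disturbed, although the putty tub, the gel bottle and most of the saw and slat were out of the later views.

**Not checked or uncertain:**
- I could not measure how the force splits between fence and base. If fence friction were as high as about 0.7, the force on the base could be close to the 3 N limit.
- The fingers slid down about 2 mm on the stick's side while I raised the force, so the down force is near its friction limit.
- Contact came about 2 mm earlier than the finger width suggested, but the pictures show the stick, not the gripper, against the fence.

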